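Fetch the pigment tin from behind the containers and weigh it

TASK

The square pigment tin stands in the back row of the plywood caddy, behind three tall containers (bottle, jar and can). First move all three containers out of the way onto the aluminium tray, then set the tin in the middle of the scale's steel pan, and only after that put each container back in the very place in the caddy where it stood at the start. Keep everything upright, leave the two small round pots where they are, and let everything stand released at the end.

Things in the scene. Friction and masses are not known exactly. Their poses are not given: they have to be found in the camera images.
- bottle_mid (a point): White plastic bottle with a narrow neck and a grey cap, paper label; 56 mm diameter, 150 mm high, about 0.25 kg; straight-sided at least up to 90 mm above its foot. One of the three tall containers in the caddy's front row, in any of its three places. The point is on its axis, half-way up; z up.
- jar_mid (a point): Black preserving jar with a white ceramic lid and a wire clip; body 64 mm diameter, straight from 6 to 85 mm above its foot, lid 60 mm, 115 mm high, about 0.45 kg. One of the three tall containers in the front row. The point is on its axis, half-way up; z up.
- can_mid (a point): Round metal can with a paper label and a raised rim round its lid; 60 mm diameter all the way up, 100 mm high, about 0.4 kg. One of the three tall containers in the front row. The point is on its axis, half-way up; z up.
- tin_mid (a point): Square metal tin, 54 by 54 mm at the lid (upper 12 mm) and 52 by 52 mm below, 48 mm high, about 0.22 kg, in any of the three places of the caddy's back row. The point is at its centre, half-way up; x and y square to its sides, z up.
- pot_a_mid (a point): Small white round pot with a white lid and a black spot on the lid, 58 mm diameter, 40 mm high, in the back row; to be left alone. The point is at its centre, half-way up.
- pot_b_mid (a point): A second pot just like pot_a, in another place of the back row; to be left alone. The point is at its centre, half-way up.
- caddy: Fixed plywood board, 150 mm (x) by 290 mm (y), floor 12 mm thick with a rim 10 mm higher round the edge. Six dark round stains, 62 mm across, mark its six places: front row (nearer the robot) at x = -35 mm, back row at x = +35 mm, each at y = -100, 0 and 100 mm; each place holds one thing at the start. Origin at the centre of its underside, z up.
- tray: Fixed shallow aluminium tray, empty at the start, 340 mm (x) by 140 mm (y), floor 4 mm thick, walls 4 mm thick and 14 mm high over the table; on one side of the caddy, the scale being on the other. Room for three containers in a row along x, 100 mm apart. Origin at the centre of its underside.
- scale_pan (a point): Fixed white digital scale with a round steel pan of 130 mm diameter; the point is the centre of the pan's top face, 40 mm above the table, z up. The pan does not move.

How it is judged:
By the outcome, as a careful person would: the job done as asked, in the order asked, and still so for the second after the job is handed in, with the robot touching nothing.
It also fails if it takes over 144 s, if anything falls off the work surface, if the arm or the gripper's body presses on something with over 40 N, if the wrist force passes 120 N, or if a joint passes its speed limit or range.

ROBOT

A 7-joint arm with a two-finger parallel gripper is mounted at the origin on the work surface. World frame = base frame: x ahead of the robot, y to its left, z up, the work surface at z = 0. Lengths are in m, angles in rad, forces in N, time in s.
With the tool pointing down it reaches from about 0.425 to 0.875 m from the base axis. Payload 8.4 kg.
Tool frame: the origin (TCP) lies at the very end of the fingers, on their centre line; the grasp point (between the pads) lies 19 mm behind it (bot.tcp_to_grasp is the distance from the TCP to the grasp point, in m); z points along the fingers, y is the direction in which the jaws open and shut (so a half turn about z gives the same grasp; the last joint's range is limited). The gripper opens to 87 mm and grips with 3 to 60 N. Pads are 19 mm wide; open, the fingers measure 117 mm over their backs; the gripper's body (75 mm by 190 mm) begins 51 mm behind the grasp point.
Start: joints at [1.089, 0.333, 0.04, 1.465, -0.013, 1.343, -0.059], TCP at [0.243, -0.603, 0.223] pointing down, gripper open.
Joint ranges: [-2.58, 2.58], [-0.38, 2.09], [-1.3, 1.39], [0.25, 2.4], [-1.5, 4.64], [0.08, 2.09], [-2.65, 2.65]. Speed limits (rad/s): [2.22, 2.22, 2.79, 2.79, 3.14, 3.14, 3.14].

INTERFACE

Orientations are given as a unit quaternion [x, y, z, w].
In Python, from station import bot, viewer, nets gives the robot as it stands. The module is installed in compiled form; this text tells all that it offers.
- The arm moves only by the tool servo_tool, never from a script. Its argument "plan" is a list that holds one entry, the list of rows, each a list of 6 numbers: the shift along the world's x, y, z in m, then the turn, a rotation vector about the world's x, y, z in rad. In form: [[[tx, ty, tz, ax, ay, az], ...]]. A call has 1 to 8 rows; each row is the pose to reach, as a shift and turn from the pose measured when the call began; what a row does not reach only later rows make up. A row lasts 1/8 s, in which the tool goes at most 62.5 mm and 10.7 degrees, less where a joint would pass 70% of its speed; a pose out of reach is approached as far as the arm can. A call with a gripper value outside its range is refused whole. "claw" is the gripper's target within -1 to 1 (fully open at 1, half-way at 0, shut at -1), set as the call begins (left out, the last holds). The fingers move at their own pace and stop on an object; the grip force is fixed at half the most. Time passes only in rows, so rows that repeat a pose let the fingers close. It gives the time, the measured TCP pose, the force and the opening at its end, in the units of the state.
- bot.read_state(): the state, without advancing time (a new reading comes with each control period).
- viewer.snapshot(name): name is "scene" or "top" or "wrist"; returns a dict with "image" (420x560x3 uint8, red, green, blue), "depth" (420x560 float32, m along the optical axis (not along the pixel's ray), 0 where there is no reading), "mtx" (3x3 intrinsics, pixels), "k1" (the pictures are not rectified: a ray, as slopes to the right and down, at radius r is drawn at 1 + k1 r^2 times it, then the intrinsics apply), "eye" and "rotation" of the camera in the world. Camera axes: x right, y up, looking along -z (the intrinsics and any distortion apply to the point x, -y, -z); pixel columns grow to the right and rows downward; lengths in m; the calibration is good to about 2 mm. A picture is of the moment at which its call begins.
- bot.sign_off(): hands the job in, once; it reports no verdict.
Trained networks look in the newest picture that a camera, given by its name, has taken for a name from the list of things; names that differ only in an ending like _2 or _b are one class to them, and where a whole thing is asked for, a point or a joint stands for the part that bears it (a point fixed in the world has none). Each returns a list of dicts, best first, with "p" (0 to 1); they miss things now and then, are a little off and sometimes report something else, mostly with a low value. They report only what shows in the picture. A call takes as long as a camera call.
- nets.outline_of(thing, camera): "mask" (420x560 bool, what is visible of it) and "extent" ([centre column, centre row, width, height] in pixels, round what is visible of it).
The state is a dict: "clock": time; "qpos": joint angles; "joint_velocities": joint speeds; "tau": joint torques, N m; "tcp_pos": TCP position; "eef_rot": TCP orientation; "wrist_force": force on the tool from outside, world axes, zero at the start; "moment": the same for the moment, N m; "gripper_width": opening from 0.0 (shut) to 1.0 (fully open).
Only numpy, scipy, OpenCV 4.12 (cv2) and the standard library are available. Lean on these libraries where they do the work, as an engineer would, in place of code of your own. Each camera call takes 0.05 s, during which the arm holds its last target. There are 200 camera calls.

## Working session

There is one attempt and no reset: what is moved stays moved. The work goes in short steps, Python scripts to look and compute and a tool call to move; the robot and the scene stay as the last step left them, time stands still between calls to the robot, and variables do not carry over. Pictures are saved under pics/ and viewed, on a budget of 14 in all, crops included, one or two more only if the job needs it, and the job is handed in when it is done.

Besides the shell and the picture viewer there is one more tool, called after "Request:" as a command line: name --argument value ..., lists and objects as JSON in quotes. servo_tool: Moves the arm, as the interface text tells. Its arguments: {"type":"object","properties":{"plan":{"type":"array"},"claw":{"type":"number"}},"required":["plan"]}

```bash
mkdir -p pics; cat > h.py <<'E'
import numpy as np, cv2
from station import bot, viewer, nets
def cloud(s):
    h,w=s["depth"].shape; K=s["mtx"]
    v,u=np.mgrid[:h,:w].astype(float)
    p=cv2.undistortPoints(np.stack([u.ravel(),v.ravel()],1)[:,None],np.array(K,float),np.array([s["k1"],0,0,0.]))[:,0]
    d=s["depth"].ravel()
    P=np.stack([p[:,0]*d,-p[:,1]*d,-d],1)@np.array(s["rotation"]).T+np.array(s["eye"])
    P[d<=0]=np.nan
    return P.reshape(h,w,3)
def save(s,n): cv2.imwrite("pics/"+n,s["image"][:,:,::-1])
E
python3 - <<'E'
from h import *
print(bot.read_state(), bot.tcp_to_grasp)
ims=[]
for c in["top","scene"]:
    s=viewer.snapshot(c); ims.append(s["image"]); C=cloud(s); print(c,s["eye"],s["k1"])
    for t in["bottle_mid","jar_mid","can_mid","tin_mid","pot_a_mid","caddy","tray","scale_pan"]:
        for r in nets.outline_of(t,c)[:2]:
            P=C[r["mask"]]; P=P[~np.isnan(P[:,0])]
            if len(P)<5: print(t,r["p"],"few");continue
            z=np.percentile(P[:,2],97); T=P[P[:,2]>z-.006]
            print(t,round(r["p"],2),np.round(r["extent"]),"topz",round(z,3),"topmid",np.round((np.percentile(T,2,0)+np.percentile(T,98,0))/2,3),"min",np.round(np.percentile(P,2,0),3),"max",np.round(np.percentile(P,98,0),3))
    save(s,c+"0.png")
E
```

```text
{'clock': 0.0, 'qpos': array([ 1.08878711,  0.33391955,  0.03989048,  1.46629457, -0.01342503,
        1.34327166, -0.05851454]), 'joint_velocities': array([ 0.00042012, -0.00039049,  0.00035541, -0.00148711, -0.00061201,
       -0.00181726, -0.00113918]), 'tau': array([-1.58905318e-04, -6.56347132e+01,  1.33551724e+00, -4.03805673e+01,
       -5.97193977e-02,  4.46623284e-02,  1.09580840e-04]), 'tcp_pos': array([ 0.2425878 , -0.60252633,  0.22164249]), 'eef_rot': array([ 9.81742758e-01,  1.90211712e-01, -1.99649313e-04, -7.88545679e-04]), 'wrist_force': array([0.16933274, 0.25896274, 0.02973716]), 'moment': array([-0.01116446,  0.01538764,  0.03076686]), 'gripper_width': 1.00005219684812} 0.0187Traceback (most recent call last):
  File "<stdin>", line 5, in <module>
  File "h.py", line 8, in cloud
    P=np.stack([p[:,0]*d,-p[:,1]*d,-d],1)@np.array(s["rotation"]).T+np.array(s["eye"])
      ~~~~~~~~~~~~~~~~~~~~~~~~~~~~~~~~~~~^~~~~~~~~~~~~~~~~~~~~~~~~~
ValueError: matmul: Input operand 1 has a mismatch in its core dimension 0, with gufunc signature (n?,k),(k,m?)->(n?,m?) (size 4 is different from 3)
```

Rotation is a quaternion.

```bash
sed -i 's/np.array(s\["rotation"\]).T/Rotation.from_quat(s["rotation"]).as_matrix().T/; 1a from scipy.spatial.transform import Rotation' h.py
cat > look.py <<'E'
from h import *
import sys
tag=sys.argv[1]
for c in["top","scene"]:
    s=viewer.snapshot(c); C=cloud(s); print(c,s["eye"],s["k1"],s["mtx"][0])
    for t in["bottle_mid","jar_mid","can_mid","tin_mid","pot_a_mid","caddy","tray","scale_pan"]:
        for r in nets.outline_of(t,c)[:2]:
            P=C[r["mask"]]; P=P[~np.isnan(P[:,0])]
            if len(P)<5: print(t,r["p"],"few");continue
            z=np.percentile(P[:,2],97); T=P[P[:,2]>z-.006]
            print(t,round(r["p"],2),np.round(r["extent"]),"topz",round(z,3),"topmid",np.round((np.percentile(T,2,0)+np.percentile(T,98,0))/2,3),"min",np.round(np.percentile(P,2,0),3),"max",np.round(np.percentile(P,98,0),3))
    save(s,f"{c}{tag}.png")
E
python3 look.py 0
```

```text
top [ 0.41487727 -0.01447953  1.06703322] -0.15057875959834538 [459.94367533   0.         272.80145061]
bottle_mid 0.69 [300. 227.  25.  30.] topz 0.163 topmid [ 0.553 -0.069  0.162] min [ 0.525 -0.093  0.042] max [ 0.575 -0.042  0.164]
bottle_mid 0.3 [295. 195.  24.  27.] topz 0.055 topmid [ 0.622 -0.062  0.053] min [ 0.595 -0.087  0.035] max [ 0.647 -0.037  0.056]
jar_mid 0.73 [256. 229.  29.  35.] topz 0.13 topmid [0.544 0.031 0.127] min [0.513 0.002 0.035] max [0.57  0.057 0.13 ]
can_mid 0.69 [209. 233.  35.  32.] topz 0.114 topmid [0.534 0.13  0.111] min [0.505 0.101 0.02 ] max [0.561 0.156 0.114]
tin_mid 0.8 [252. 200.  24.  31.] topz 0.063 topmid [0.614 0.038 0.06 ] min [0.587 0.01  0.023] max [0.64  0.063 0.063]
pot_a_mid 0.9 [296. 197.  22.  26.] topz 0.055 topmid [ 0.622 -0.062  0.053] min [ 0.595 -0.087  0.032] max [ 0.647 -0.037  0.056]
pot_a_mid 0.73 [255. 200.  24.  25.] topz 0.063 topmid [0.614 0.037 0.06 ] min [0.587 0.01  0.047] max [0.64  0.061 0.063]
caddy 0.75 [257. 219. 130.  75.] topz 0.024 topmid [0.579 0.033 0.04 ] min [ 0.498 -0.109  0.007] max [0.657 0.174 0
[... 533 characters left out ...]
 topmid [0.616 0.04  0.06 ] min [0.591 0.014 0.017] max [0.643 0.066 0.063]
tin_mid 0.22 [338. 258.  32.  33.] topz 0.055 topmid [0.607 0.139 0.053] min [0.58  0.115 0.021] max [0.634 0.166 0.055]
pot_a_mid 0.77 [239. 227.  30.  29.] topz 0.055 topmid [ 0.625 -0.059  0.053] min [ 0.599 -0.085  0.016] max [ 0.652 -0.033  0.055]
caddy 0.85 [295. 248. 168.  92.] topz 0.024 topmid [0.582 0.038 0.039] min [ 0.503 -0.101  0.001] max [0.665 0.183 0.025]
tray 0.82 [176. 176. 147. 100.] topz 0.016 topmid [ 0.519 -0.306  0.014] min [ 0.351 -0.381  0.001] max [ 0.688 -0.233  0.016]
scale_pan 0.94 [436. 273. 110.  98.] topz 0.043 topmid [0.525 0.304 0.041] min [0.427 0.234 0.014] max [0.608 0.377 0.043]
```

View pics/top0.png

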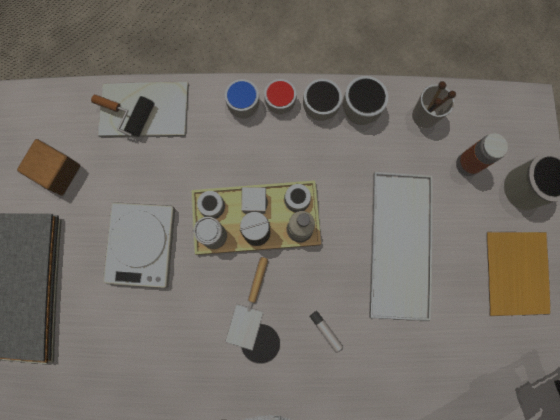

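View pics/scene0.png

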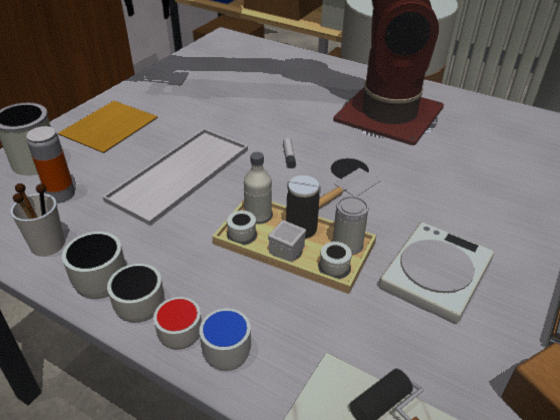

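The top view shows the caddy near (257,219), yawed about 5°: front row bottle (-y), jar, can (+y); back row pot, tin (middle), pot. The tray is at (400,246) and the scale at (140,245). In the scene view the bottle's cap is at (257,160), and the scale pan is at (437,262). Next I fit the positions more closely.

```bash
cat > fit.py <<'E'
from h import *
from scipy.optimize import least_squares
names={"bottle_mid":(-.035,-.1),"jar_mid":(-.035,0),"can_mid":(-.035,.1),"tin_mid":(.035,0)}
def mec(T): 
    c,r=cv2.minEnclosingCircle((T[:,:2]*1000).astype(np.float32)); return np.round(c,1),round(r,1)
for c in["top","scene"]:
    s=viewer.snapshot(c); C=cloud(s); print("==",c)
    P=C.reshape(-1,3); P=P[~np.isnan(P[:,0])]
    cen={"bottle":((.554,-.067),.15,.165),"jar":((.545,.032),.119,.135),"can":((.534,.13),.106,.118),"tin":((.615,.039),.056,.068),"pot1":((.623,-.06),.048,.06),"pot2":((.607,.139),.048,.06)}
    obs=[]
    for n,(xy,a,b) in cen.items():
        T=P[(np.hypot(P[:,0]-xy[0],P[:,1]-xy[1])<.042)&(P[:,2]>a)&(P[:,2]<b)]
        cc,r=mec(T); obs.append(cc)
        print(n,len(T),cc,r,"bbox mid",np.round((T.min(0)+T.max(0))[:2]*500,1), cv2.minAreaRect((T[:,:2]*1000).astype(np.float32)) if n=="tin" else "")
    grid=np.array([(-35,-100),(-35,0),(-35,100),(35,0),(35,-100),(35,100)],float); obs=np.array(obs,float)
    f=lambda q:(q[:2]+grid@np.array([[np.cos(q[2]),np.sin(q[2])],[-np.sin(q[2]),np.cos(q[2])]])-obs).ravel()
    q=least_squares(f,[580,36,.09],loss="soft_l1").x; print("caddy",np.round(q,3)); print("res",np.round(f(q).reshape(-1,2),1).tolist())
    for n,m in[("tray",[-.3,.022]),("scale_pan",[.035,.05])]:
        r=nets.outline_of(n,c)
        if r:
            M=C[r[0]["mask"]];M=M[(M[:,2]>m[0])&(M[:,2]<m[1])]; print(n,cv2.minAreaRect((M[:,:2]*1000).astype(np.float32)),mec(M),np.median(M[:,2]))
    B=P[(np.hypot(P[:,0]-.554,P[:,1]+.067)<.036)]
    for z in np.arange(.08,.165,.006):
        T=B[abs(B[:,2]-z)<.003]
        if len(T)>3: print(round(z,3),len(T),"y-width",np.round(np.ptp(T[:,1])*1000,1),"mid",np.round((T[:,1].min()+T[:,1].max())*500,1))
E
python3 fit.py
```

```text
== top
bottle 140 [552.6 -68.3] 13.2 bbox mid [552.5 -68.6] 
jar 644 [543.9  30.5] 30.3 bbox mid [543.2  30.7] 
can 570 [534.6 129.6] 29.7 bbox mid [534.4 129.4] 
tin 564 [614.  38.] 36.5 bbox mid [613.9  37.1] ((613.9255981445312, 37.07476806640625), (53.395179748535156, 53.9939079284668), 0.5407823324203491)
pot1 488 [622.3 -62.4] 28.9 bbox mid [622.1 -62.8] 
pot2 454 [604.4 136.3] 28.6 bbox mid [604.3 135.4] 
caddy [5.78626e+02 3.39320e+01 9.10000e-02]
res [[0.2, -0.5], [-0.1, 0.3], [0.1, 0.7], [-0.5, -0.9], [0.3, -0.1], [0.0, 0.4]]
tray ((518.6007080078125, -311.63494873046875), (148.78079223632812, 343.56219482421875), 87.38518524169922) (array([ 518.1, -307. ]), 180.9) 0.004218675362500202
scale_pan ((513.0230102539062, 301.3584899902344), (139.45672607421875, 171.71669006347656), 85.87166595458984) (array([513.9, 294.9]), 97.7) 0.0389600882209824
0.08 11 y-width 47.9 mid -64.9
0.086 16 y-width 43.2 mid -62.4
0.092 7 y-width 29.7 mid -62.1
0.098 15 y-width 53.2 mid -69.1
0.104 58 y-width 53.2 mid -69.0
0.11 118 y-width 50.6 mid -67.7
0.116 98 y-width 44.1 mid -68.4
0.122 65 y-w
[... 824 characters left out ...]
164) (array([ 519.5, -304.8]), 183.9) 0.005650163755430093
scale_pan ((513.6243896484375, 305.31829833984375), (138.54444885253906, 179.73516845703125), 87.14268493652344) (array([515.3, 305.2]), 109.1) 0.04091181859120652
0.08 72 y-width 49.4 mid -61.7
0.086 71 y-width 47.2 mid -61.6
0.092 65 y-width 46.4 mid -62.2
0.098 68 y-width 47.9 mid -62.4
0.104 77 y-width 54.1 mid -64.9
0.11 121 y-width 50.7 mid -66.1
0.116 88 y-width 43.9 mid -66.5
0.122 84 y-width 37.1 mid -63.1
0.128 54 y-width 27.5 mid -65.3
0.134 30 y-width 21.8 mid -66.2
0.14 33 y-width 19.4 mid -63.8
0.146 17 y-width 17.2 mid -62.7
0.152 35 y-width 20.1 mid -62.7
0.158 37 y-width 25.6 mid -66.4
0.164 83 y-width 26.5 mid -66.6
```

Request:
servo_tool --plan '[[[0.03,0.05,0.01,0,0,-0.03],[0.07,0.12,0.02,0,0,-0.08],[0.11,0.19,0.03,0,0,-0.13],[0.15,0.26,0.03,0,0,-0.18],[0.19,0.33,0.03,0,0,-0.23],[0.23,0.4,0.03,0,0,-0.27],[0.27,0.465,0.03,0,0,-0.291],[0.29,0.5,0.03,0,0,-0.291]]]' --claw 1

```text
clock: 2.25
tcp_pos: [0.4915, -0.173, 0.2527]
eef_rot: [0.999, 0.046, 0.0, 0.0]
wrist_force: [1.3, -0.6, 0.3]
gripper_width: 1.002
```

Request:
servo_tool --plan '[[[0.03,0.05,0,0,0,0],[0.055,0.09,-0.01,0,0,0],[0.0625,0.105,-0.02,0,0,0],[0.0625,0.105,-0.03,0,0,0],[0.0625,0.105,-0.03,0,0,0],[0.0625,0.105,-0.03,0,0,0]]]'

```text
clock: 3.0
tcp_pos: [0.5536, -0.0698, 0.2231]
eef_rot: [0.999, 0.044, 0.001, 0.001]
wrist_force: [0.2, -0.1, -0.2]
gripper_width: 1.003
```

```bash
python3 - <<'E'
from h import *
st=bot.read_state(); print(st["tcp_pos"],st["eef_rot"],st["clock"],st["qpos"])
s=viewer.snapshot("wrist"); save(s,"w1.png"); C=cloud(s); P=C.reshape(-1,3);P=P[~np.isnan(P[:,0])]; print(s["eye"])
for xy,a,b in[((.554,-.067),.154,.17),((.545,.032),.12,.135),((.536,.131),.106,.118),((.614,.038),.055,.07)]:
    T=P[(np.hypot(P[:,0]-xy[0],P[:,1]-xy[1])<.045)&(P[:,2]>a)&(P[:,2]<b)]
    if len(T)>9: print(len(T),cv2.minEnclosingCircle((T[:,:2]*1000).astype(np.float32)),T[:,2].max(), T.min(0),T.max(0))
E
```

```text
[ 0.55361592 -0.0698205   0.22306329] [9.99019096e-01 4.42743412e-02 5.23435860e-04 5.95347551e-04] 3.0 [ 0.40769855  0.17288098 -0.40741453  1.6749242   0.07183551  1.30723309
 -1.49516753]
[ 0.62898984 -0.06335417  0.38451346]
1018 ((553.6419677734375, -68.13807678222656), 13.248180389404297) 0.16325946867353314 [ 0.5403982  -0.08066972  0.15401318] [ 0.5666818  -0.05513168  0.16325947]
3794 ((545.5034790039062, 30.876731872558594), 31.547582626342773) 0.12946154978512991 [5.15822711e-01 4.96432893e-04 1.20008324e-01] [0.57420906 0.06125703 0.12946155]
3156 ((536.159423828125, 130.63348388671875), 30.621749877929688) 0.11305076309998285 [0.50619751 0.10006737 0.10600513] [0.5655299  0.16113839 0.11305076]
3104 ((609.3081665039062, 37.45935821533203), 40.4162483215332) 0.06927057654414559 [0.57336311 0.01017024 0.05514753] [0.6414573  0.06452568 0.06927058]
```

View pics/w1.png

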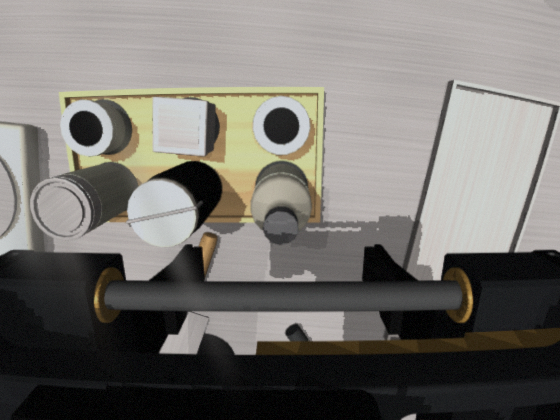

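The wrist view shows the bottle cap at (282,224), centred between the fingers (columns 185 and 385). The tin at (183,125) is in line with the caddy. The straight part of the bottle is too low for a vertical grip without the gripper body hitting the cap, so I'll grip the cap.

Request:
servo_tool --plan '[[[0,0.002,-0.02,0,0,0],[0,0.002,-0.045,0,0,0],[0,0.002,-0.07,0,0,0],[0,0.002,-0.087,0,0,0],[0,0.002,-0.087,0,0,0],[0,0.002,-0.087,0,0,0]]]' --claw 0

```text
clock: 3.8
tcp_pos: [0.5544, -0.0677, 0.1373]
eef_rot: [0.999, 0.044, 0.001, 0.001]
wrist_force: [-0.3, 0.3, 0.3]
gripper_width: 0.511
```

Request:
servo_tool --plan '[[[0,0,0,0,0,0],[0,0,0,0,0,0],[0,0,0,0,0,0],[0,0,0,0,0,0],[0,0,0,0,0,0],[0,0,0,0,0,0]]]' --claw -1

```text
clock: 4.55
tcp_pos: [0.5548, -0.0678, 0.1377]
eef_rot: [0.999, 0.044, 0.002, 0.001]
wrist_force: [-0.1, -0.3, 5.5]
gripper_width: 0.289
```

Request:
servo_tool --plan '[[[0,0,0.01,0,0,0],[0,0,0.025,0,0,0],[0,0,0.04,0,0,0],[0,0,0.06,0,0,0],[0,0,0.07,0,0,0],[0.005,-0.02,0.07,0,0,0],[0.012,-0.045,0.07,0,0,0],[0.02,-0.075,0.07,0,0,0]]]'

```text
clock: 5.55
tcp_pos: [0.5746, -0.1445, 0.2071]
eef_rot: [0.999, 0.044, 0.001, 0.001]
wrist_force: [0.3, -0.1, -2.9]
gripper_width: 0.29
```

```bash
python3 - <<'E'
from h import *
st=bot.read_state(); print(st["tcp_pos"],st["eef_rot"],st["clock"],st["wrist_force"])
s=viewer.snapshot("scene"); save(s,"s2.png")
E
```

```text
[ 0.57464545 -0.14447013  0.20708853] [9.99017183e-01 4.42956781e-02 1.33872884e-03 8.77233640e-04] 5.55 [ 0.30603596 -0.11961325 -2.89355511]
```

View pics/s2.png

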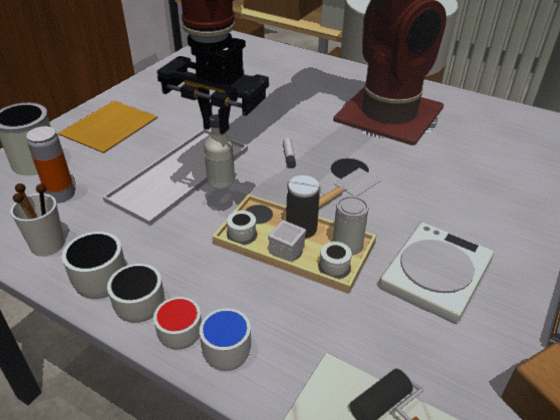

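The bottle hangs upright from the cap at (220,165), and the rest of the scene hasn't moved. On to the tray.

Request:
servo_tool --plan '[[[0.01,-0.035,0,0,0,0],[0.022,-0.08,0,0,0,0],[0.034,-0.125,0,0,0,0],[0.0415,-0.155,0,0,0,0],[0.0425,-0.1675,-0.01,0,0,0],[0.0425,-0.1675,-0.03,0,0,0],[0.0425,-0.1675,-0.05,0,0,0],[0.0425,-0.1675,-0.06,0,0,0]]]'

```text
clock: 6.6
tcp_pos: [0.6165, -0.3158, 0.1442]
eef_rot: [0.999, 0.043, -0.0, 0.001]
wrist_force: [0.4, -0.5, -2.9]
gripper_width: 0.293
```

Request:
servo_tool --plan '[[[0,0,-0.005,0,0,0],[0,0,-0.008,0,0,0],[0,0,-0.011,0,0,0],[0,0,-0.011,0,0,0]]]'

```text
clock: 7.1
tcp_pos: [0.6166, -0.3159, 0.1335]
eef_rot: [0.999, 0.043, 0.0, 0.001]
wrist_force: [0.4, 0.7, -2.9]
gripper_width: 0.292
```

Request:
servo_tool --plan '[[[0,0,-0.002,0,0,0],[0,0,-0.0035,0,0,0],[0,0,-0.0035,0,0,0]]]'

```text
clock: 7.48
tcp_pos: [0.6166, -0.316, 0.13]
eef_rot: [0.999, 0.042, 0.0, 0.001]
wrist_force: [0.3, -0.4, -2.6]
gripper_width: 0.292
```

Request:
servo_tool --plan '[[[0,0,-0.001,0,0,0],[0,0,-0.0015,0,0,0],[0,0,-0.0015,0,0,0]]]'

```text
clock: 7.85
tcp_pos: [0.6173, -0.3162, 0.1299]
eef_rot: [0.999, 0.042, 0.001, 0.002]
wrist_force: [-2.0, 1.2, 5.9]
gripper_width: 0.29
```

Request:
servo_tool --plan '[[[0,0,0,0,0,0],[0,0,0,0,0,0],[0,0,0,0,0,0],[0,0,0.03,0,0,0],[0,0,0.06,0,0,0],[-0.005,0.03,0.07,0,0,0],[-0.015,0.07,0.07,0,0,0],[-0.025,0.12,0.07,0,0,0]]]' --claw 0.3

```text
clock: 8.85
tcp_pos: [0.5918, -0.1959, 0.1998]
eef_rot: [0.999, 0.042, 0.001, 0.002]
wrist_force: [0.7, 1.5, 0.4]
gripper_width: 0.649
```

```bash
python3 - <<'E'
from h import *
st=bot.read_state(); print(st["tcp_pos"],st["eef_rot"],st["clock"],st["wrist_force"])
s=viewer.snapshot("top"); save(s,"t3.png"); C=cloud(s); P=C.reshape(-1,3);P=P[~np.isnan(P[:,0])]
T=P[(np.hypot(P[:,0]-.617,P[:,1]+.316)<.05)&(P[:,2]>.135)&(P[:,2]<.165)]
print(len(T),cv2.minEnclosingCircle((T[:,:2]*1000).astype(np.float32)) if len(T)>3 else "",T[:,2].max())
# pan
g=cv2.medianBlur(cv2.cvtColor(s["image"],cv2.COLOR_RGB2GRAY),3)[180:310,80:200]
g=cv2.resize(g,None,fx=4,fy=4,interpolation=cv2.INTER_CUBIC)
c=cv2.HoughCircles(g,cv2.HOUGH_GRADIENT,1.5,100,param1=80,param2=30,minRadius=90,maxRadius=140)
print(c)
if c is not None:
    x,y=c[0][0][:2]/4+[80,180]; print(x,y,np.nanmedian(C[int(y)-3:int(y)+4,int(x)-3:int(x)+4].reshape(-1,3),0))
    g=cv2.cvtColor(g,cv2.COLOR_GRAY2BGR); cv2.circle(g,tuple(int(v) for v in c[0][0][:2]),int(c[0][0][2]),(0,0,255),1); cv2.imwrite("pics/pan.png",g)
E
```

```text
[ 0.59184124 -0.19588063  0.19983839] [0.99912919 0.04165777 0.00117923 0.00202564] 8.85 [0.70403941 1.51936797 0.40235046]Traceback (most recent call last):
  File "<stdin>", line 5, in <module>
    return umr_maximum(a, axis, None, out, keepdims, initial, where)
ValueError: zero-size array to reduction operation maximum which has no identity
```

Request:
servo_tool --plan '[[[-0.01,0.045,0,0,0,0],[-0.02,0.095,0,0,0,0],[-0.03,0.145,0,0,0,0],[-0.04,0.195,0,0,0,0],[-0.0465,0.225,0,0,0,0.008],[-0.0465,0.228,0,0,0,0.008],[-0.0465,0.228,-0.02,0,0,0.008],[-0.0465,0.228,-0.02,0,0,0.008]]]' --claw 1

```text
clock: 9.9
tcp_pos: [0.5447, 0.0401, 0.1791]
eef_rot: [0.999, 0.049, -0.0, 0.0]
wrist_force: [-0.5, -0.3, 0.2]
gripper_width: 0.997
```

```bash
python3 - <<'E'
from h import *
s=viewer.snapshot("top"); save(s,"t3.png"); C=cloud(s); P=C.reshape(-1,3);P=P[~np.isnan(P[:,0])]
T=P[(np.hypot(P[:,0]-.617,P[:,1]+.316)<.05)&(P[:,2]>.135)&(P[:,2]<.165)]
if len(T): print(len(T),cv2.minEnclosingCircle((T[:,:2]*1000).astype(np.float32)),T[:,2].max())
g=cv2.cvtColor(s["image"],cv2.COLOR_RGB2GRAY)[190:300,90:190]
g=cv2.resize(g,None,fx=5,fy=5,interpolation=cv2.INTER_CUBIC); g=cv2.createCLAHE(4,(4,4)).apply(g)
c=cv2.HoughCircles(g,cv2.HOUGH_GRADIENT,1.5,100,param1=80,param2=25,minRadius=120,maxRadius=165)
k=cv2.cvtColor(g,cv2.COLOR_GRAY2BGR)
if c is not None:
    for q in c[0][:2]:
        x,y=q[:2]/5+[90,190]; print(q,x,y,np.nanmedian(C[int(y)-2:int(y)+4,int(x)-2:int(x)+4].reshape(-1,3),0))
        cv2.circle(k,tuple(int(v) for v in q[:2]),int(q[2]),(0,0,255),1)
cv2.imwrite("pics/pan.png",np.hstack([k[:,:,:]]))
E
```

```text
138 ((614.19384765625, -316.23406982421875), 12.764320373535156) 0.15803403493295332
[231.75 240.75 139.35] 136.3499984741211 238.1500015258789 [0.52282423 0.30269079 0.03874217]
[236.25 341.25 155.85] 137.25 258.25 [0.47714249 0.297725   0.03978273]
```

View pics/pan.png

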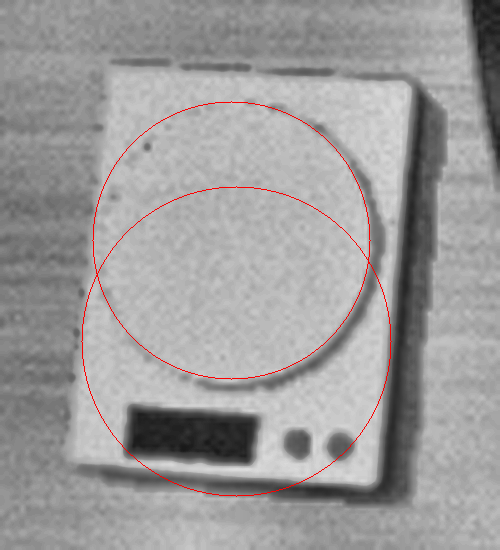

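The pan circle is clear in the crop, centred at (232,242), which gives about (0.523, 0.304). The bottle stands on the tray. Next the jar.

Request:
servo_tool --plan '[[[0.001,-0.008,0,0,0,-0.006],[0.001,-0.008,0,0,0,-0.006],[0.001,-0.008,0,0,0,-0.006],[0.001,-0.008,0,0,0,-0.006]]]'

```text
clock: 10.45
tcp_pos: [0.5463, 0.0325, 0.1802]
eef_rot: [0.999, 0.046, 0.001, 0.0]
wrist_force: [0.1, 0.2, -0.2]
gripper_width: 1.0
```

Request:
servo_tool --plan '[[[-0.001,-0.0005,-0.02,0,0,0],[-0.001,-0.0005,-0.045,0,0,0],[-0.001,-0.0005,-0.07,0,0,0],[-0.001,-0.0005,-0.095,0,0,0],[-0.001,-0.0005,-0.108,0,0,0],[-0.001,-0.0005,-0.113,0,0,0],[-0.001,-0.0005,-0.113,0,0,0]]]'

```text
clock: 11.32
tcp_pos: [0.5456, 0.0321, 0.0675]
eef_rot: [0.999, 0.046, 0.001, 0.0]
wrist_force: [-0.0, 0.1, 0.4]
gripper_width: 0.995
```

Request:
servo_tool --plan '[[[0,0,0,0,0,0],[0,0,0,0,0,0],[0,0,0,0,0,0],[0,0,0,0,0,0]]]' --claw -1

```text
clock: 11.82
tcp_pos: [0.5458, 0.0319, 0.0679]
eef_rot: [0.999, 0.046, 0.001, 0.0]
wrist_force: [-0.5, -0.7, 2.6]
gripper_width: 0.724
```

Request:
servo_tool --plan '[[[0,0,0.01,0,0,0],[0,0,0.03,0,0,0],[0,0,0.05,0,0,0],[0,0,0.065,0,0,0],[-0.002,-0.025,0.065,0,0,0],[-0.006,-0.065,0.065,0,0,0],[-0.01,-0.115,0.065,0,0,0],[-0.014,-0.165,0.065,0,0,0]]]'

```text
clock: 12.82
tcp_pos: [0.5313, -0.1344, 0.133]
eef_rot: [0.999, 0.047, 0.001, 0.0]
wrist_force: [-0.0, 0.5, -5.6]
gripper_width: 0.722
```

Request:
servo_tool --plan '[[[-0.004,-0.05,0,0,0,0],[-0.008,-0.1,0,0,0,0],[-0.012,-0.14,0,0,0,0],[-0.014,-0.165,0,0,0,0],[-0.014,-0.17,-0.01,0,0,0],[-0.014,-0.17,-0.03,0,0,0],[-0.014,-0.17,-0.05,0,0,0],[-0.014,-0.17,-0.055,0,0,0]]]'

```text
clock: 13.82
tcp_pos: [0.5163, -0.3029, 0.0759]
eef_rot: [0.999, 0.047, -0.0, -0.001]
wrist_force: [0.0, -0.3, -5.0]
gripper_width: 0.723
```

Request:
servo_tool --plan '[[[0,-0.006,-0.006,0,0,0],[0,-0.006,-0.011,0,0,0],[0,-0.006,-0.0145,0,0,0],[0,-0.006,-0.0155,0,0,0],[0,-0.006,-0.0155,0,0,0]]]'

```text
clock: 14.45
tcp_pos: [0.5165, -0.3089, 0.0606]
eef_rot: [0.999, 0.047, -0.0, -0.001]
wrist_force: [0.0, 0.2, -4.8]
gripper_width: 0.722
```

Request:
servo_tool --plan '[[[0,0,-0.001,0,0,0],[0,0,-0.0015,0,0,0],[0,0,-0.0015,0,0,0]]]'

```text
clock: 14.82
tcp_pos: [0.5167, -0.3089, 0.0598]
eef_rot: [0.999, 0.047, -0.0, -0.001]
wrist_force: [-3.7, 1.0, 5.2]
gripper_width: 0.727
```

Request:
servo_tool --plan '[[[0,0,0,0,0,0],[0,0,0,0,0,0],[0,0,0.01,0,0,0],[0,0,0.04,0,0,0],[0,0,0.08,0,0,0],[0,0,0.105,0,0,0],[0,0.03,0.105,0,0,0],[0.002,0.08,0.105,0,0,0]]]' --claw 1

```text
clock: 15.82
tcp_pos: [0.5187, -0.2299, 0.1659]
eef_rot: [0.999, 0.045, 0.001, -0.0]
wrist_force: [0.7, 0.3, -0.1]
gripper_width: 1.003
```

Request:
servo_tool --plan '[[[0.003,0.05,0,0,0,0],[0.006,0.1,0,0,0,0],[0.009,0.15,0,0,0,0],[0.012,0.2,0,0,0,0],[0.014,0.25,0,0,0,0],[0.016,0.3,0,0,0,0],[0.017,0.34,0,0,0,0],[0.0175,0.358,0,0,0,0]]]'

```text
clock: 16.82
tcp_pos: [0.536, 0.1308, 0.1667]
eef_rot: [0.999, 0.047, 0.001, -0.0]
wrist_force: [0.3, -1.0, 0.4]
gripper_width: 1.002
```

```bash
python3 - <<'E'
from h import *
st=bot.read_state(); print(st["tcp_pos"],st["eef_rot"],st["clock"],st["gripper_width"])
s=viewer.snapshot("wrist"); save(s,"w4.png"); C=cloud(s); P=C.reshape(-1,3);P=P[~np.isnan(P[:,0])]
T=P[(np.hypot(P[:,0]-.536,P[:,1]-.131)<.045)&(P[:,2]>.106)&(P[:,2]<.118)]
print(len(T),cv2.minEnclosingCircle((T[:,:2]*1000).astype(np.float32)))
T=P[(np.hypot(P[:,0]-.614,P[:,1]-.038)<.05)&(P[:,2]>.053)&(P[:,2]<.068)]
print(len(T),cv2.minAreaRect((T[:,:2]*1000).astype(np.float32)))
T=P[(np.hypot(P[:,0]-.523,P[:,1]-.304)<.09)&(P[:,2]>.037)&(P[:,2]<.048)]
print(len(T),cv2.minEnclosingCircle((T[:,:2]*1000).astype(np.float32)),T.min(0),T.max(0)) if len(T) else 0
E
```

```text
[0.53604959 0.13075493 0.16666295] [ 9.98892800e-01  4.70285059e-02  1.14815128e-03 -4.19541049e-04] 16.825 1.0024445910736712
5316 ((536.2008056640625, 131.12664794921875), 30.033266067504883)
4416 ((614.4258422851562, 37.841529846191406), (54.465274810791016, 54.39889144897461), 89.97845458984375)
13269 ((523.8992919921875, 303.36224365234375), 65.5949935913086) [0.46373444 0.23785255 0.03700029] [0.58849203 0.36764656 0.04168101]
```

View pics/w4.png

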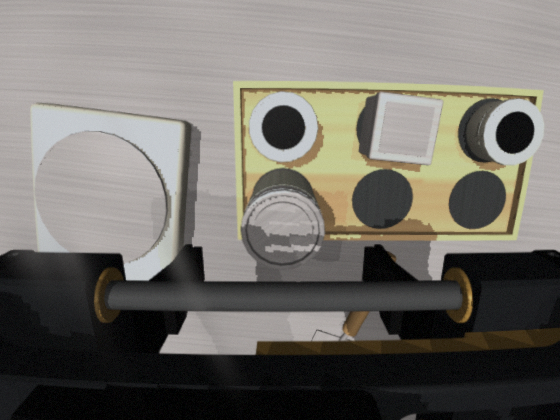

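The wrist view shows the can centred between the fingers at (284,228), the pan at (101,198), the tin at (405,130), and the two emptied stains at (382,198) and (477,200). The tin is square to the world axes.

Request:
servo_tool --plan '[[[0,0,-0.02,0,0,0],[0,0,-0.045,0,0,0],[0,0,-0.07,0,0,0],[0,0,-0.09,0,0,0],[0,0,-0.1,0,0,0],[0,0,-0.103,0,0,0],[0,0,-0.103,0,0,0]]]'

```text
clock: 17.75
tcp_pos: [0.5364, 0.1318, 0.0641]
eef_rot: [0.999, 0.047, 0.001, -0.001]
wrist_force: [0.3, 0.3, 0.4]
gripper_width: 1.0
```

Request:
servo_tool --plan '[[[0,0,0,0,0,0],[0,0,0,0,0,0],[0,0,0,0,0,0],[0,0,0,0,0,0]]]' --claw -1

```text
clock: 18.25
tcp_pos: [0.5365, 0.1317, 0.0642]
eef_rot: [0.999, 0.047, 0.002, -0.001]
wrist_force: [-0.5, -1.2, 0.9]
gripper_width: 0.689
```

Request:
servo_tool --plan '[[[0,0,0.01,0,0,0],[0,0,0.03,0,0,0],[0,0,0.05,0,0,0],[0,0,0.065,0,0,0],[-0.015,-0.025,0.065,0,0,0],[-0.04,-0.065,0.065,0,0,0],[-0.07,-0.11,0.065,0,0,0],[-0.1,-0.155,0.065,0,0,0]]]'

```text
clock: 19.25
tcp_pos: [0.4353, -0.0245, 0.1293]
eef_rot: [0.999, 0.047, 0.002, -0.001]
wrist_force: [1.8, -0.9, -3.5]
gripper_width: 0.684
```

Request:
servo_tool --plan '[[[-0.015,-0.045,0,0,0,0],[-0.02,-0.09,0,0,0,0],[-0.02,-0.14,0,0,0,0],[-0.02,-0.19,0,0,0,0],[-0.02,-0.235,0,0,0,0],[-0.02,-0.27,0,0,0,0],[-0.02,-0.281,0,0,0,0],[-0.02,-0.281,-0.01,0,0,0]]]'

```text
clock: 20.25
tcp_pos: [0.4157, -0.3057, 0.1195]
eef_rot: [0.999, 0.047, 0.002, -0.001]
wrist_force: [-0.5, -0.7, -4.4]
gripper_width: 0.684
```

Request:
servo_tool --plan '[[[0,0,-0.02,0,0,0],[0,0,-0.04,0,0,0],[0,0,-0.054,0,0,0],[0,0,-0.06,0,0,0],[0,0,-0.062,0,0,0],[0,0,-0.063,0,0,0],[0,0,-0.064,0,0,0],[0,0,-0.064,0,0,0]]]'

```text
clock: 21.25
tcp_pos: [0.4161, -0.3059, 0.0562]
eef_rot: [0.999, 0.047, 0.002, -0.0]
wrist_force: [-0.9, 0.5, 2.4]
gripper_width: 0.685
```

Request:
servo_tool --plan '[[[0,0,0,0,0,0],[0,0,0,0,0,0],[0,0,0.01,0,0,0],[0,0,0.04,0,0,0],[0,0,0.08,0,0,0],[0,0,0.105,0,0,0],[0.005,0.03,0.105,0,0,0],[0.02,0.08,0.105,0,0,-0.03]]]' --claw 1

```text
clock: 22.25
tcp_pos: [0.436, -0.2267, 0.1624]
eef_rot: [1.0, 0.03, 0.003, 0.0]
wrist_force: [0.1, -0.0, -0.3]
gripper_width: 0.997
```

Request:
servo_tool --plan '[[[0.03,0.045,0,0,0,0],[0.06,0.09,0,0,0,-0.03],[0.09,0.135,0,0,0,-0.06],[0.12,0.18,0,0,0,-0.06],[0.15,0.22,0,0,0,-0.06],[0.17,0.25,0,0,0,-0.06],[0.177,0.262,0,0,0,-0.06],[0.177,0.262,0,0,0,-0.06]]]'

```text
clock: 23.25
tcp_pos: [0.6129, 0.0355, 0.1625]
eef_rot: [1.0, 0.0, 0.003, 0.001]
wrist_force: [-0.4, -0.8, 0.3]
gripper_width: 0.998
```

```bash
cat > wl.py <<'E'
from h import *
import sys
st=bot.read_state(); print(st["tcp_pos"],2*st["eef_rot"],st["clock"],st["gripper_width"])
s=viewer.snapshot("wrist"); save(s,sys.argv[1]); C=cloud(s); P=C.reshape(-1,3);P=P[~np.isnan(P[:,0])]
T=P[(np.hypot(P[:,0]-.614,P[:,1]-.038)<.045)&(P[:,2]>.053)&(P[:,2]<.068)]
print(len(T),cv2.minAreaRect((T[:,:2]*1000).astype(np.float32)))
s=viewer.snapshot("top"); P=cloud(s).reshape(-1,3);P=P[~np.isnan(P[:,0])]
for n,xy,a in[("can",(.416,-.306),.097),("jar",(.517,-.309),.11),("bottle",(.615,-.316),.147)]:
    T=P[(np.hypot(P[:,0]-xy[0],P[:,1]-xy[1])<.045)&(P[:,2]>a)&(P[:,2]<a+.013)]
    if len(T)>5: print(n,len(T),cv2.minEnclosingCircle((T[:,:2]*1000).astype(np.float32)),T[:,2].max())
E
python3 wl.py w5.png
```

```text
[0.6129359  0.03553031 0.16254337] [1.99999019e+00 5.00147532e-04 6.15337661e-03 1.05343126e-03] 23.25 0.9975425892979767
3946 ((614.855224609375, 37.692848205566406), (54.15113067626953, 54.012454986572266), 89.94760131835938)
can 620 ((414.8766174316406, -306.779052734375), 30.59324836730957) 0.10836869978075936
jar 599 ((515.8054809570312, -308.7200012207031), 30.44822883605957) 0.12279198876368613
bottle 120 ((614.316162109375, -316.3193359375), 12.77273941040039) 0.15880780065206535
```

Request:
servo_tool --plan '[[[0.0015,0.002,-0.025,0,0.006,0],[0.0015,0.002,-0.055,0,0.006,0],[0.0015,0.002,-0.085,0,0.006,0],[0.0015,0.002,-0.11,0,0.006,0],[0.0015,0.002,-0.128,0,0.006,0],[0.0015,0.002,-0.136,0,0.006,0],[0.0015,0.002,-0.1395,0,0.006,0],[0.0015,0.002,-0.1395,0,0.006,0]]]'

```text
clock: 24.35
tcp_pos: [0.6144, 0.0355, 0.0235]
eef_rot: [1.0, -0.001, 0.0, 0.001]
wrist_force: [-0.2, -0.1, 0.3]
gripper_width: 0.999
```

Request:
servo_tool --plan '[[[0,0,0,0,0,0],[0,0,0,0,0,0],[0,0,0,0,0,0],[0,0,0,0,0,0],[0,0,0,0,0,0]]]' --claw -1

```text
clock: 24.98
tcp_pos: [0.6145, 0.0358, 0.0236]
eef_rot: [1.0, -0.001, 0.001, 0.001]
wrist_force: [0.0, 1.4, 1.2]
gripper_width: 0.605
```

Request:
servo_tool --plan '[[[0,0,0.01,0,0,0],[0,0,0.03,0,0,0],[0,0,0.055,0,0,0],[0,0,0.08,0,0,0],[-0.005,0.015,0.08,0,0,0],[-0.02,0.055,0.08,0,0,0],[-0.035,0.1,0.08,0,0,0],[-0.05,0.145,0.08,0,0,0]]]'

```text
clock: 25.98
tcp_pos: [0.563, 0.183, 0.1032]
eef_rot: [1.0, -0.001, 0.0, 0.001]
wrist_force: [0.1, 0.6, -0.4]
gripper_width: 0.602
```

Request:
servo_tool --plan '[[[-0.014,0.042,0,0,0,0],[-0.027,0.08,0,0,0,0],[-0.037,0.11,0,0,0,0],[-0.04,0.122,0,0,0,0],[-0.0405,0.1225,0,0,0,0],[-0.0405,0.1225,-0.015,0,0,0],[-0.0405,0.1225,-0.03,0,0,0],[-0.0405,0.1225,-0.035,0,0,0]]]'

```text
clock: 26.98
tcp_pos: [0.5219, 0.304, 0.0661]
eef_rot: [1.0, -0.001, -0.001, 0.002]
wrist_force: [0.0, 0.9, -1.3]
gripper_width: 0.609
```

Request:
servo_tool --plan '[[[0.002,-0.0005,-0.005,0,0,0],[0.002,-0.0005,-0.009,0,0,0],[0.002,-0.0005,-0.012,0,0,0],[0.002,-0.0005,-0.0135,0,0,0],[0.002,-0.0005,-0.0145,0,0,0],[0.002,-0.0005,-0.0152,0,0,0],[0.002,-0.0005,-0.0152,0,0,0]]]'

```text
clock: 27.85
tcp_pos: [0.524, 0.3036, 0.0516]
eef_rot: [1.0, -0.001, -0.001, 0.002]
wrist_force: [-2.9, -1.0, 4.6]
gripper_width: 0.602
```

Request:
servo_tool --plan '[[[0,0,0,0,0,0],[0,0,0,0,0,0],[0,0,0.01,0,0,0],[0,0,0.04,0,0,0],[0,0,0.075,0,0,0],[0,0,0.11,0,0,0],[-0.04,-0.02,0.118,0,0,0.03],[-0.07,-0.06,0.118,0,0,0.06]]]' --claw 1

```text
clock: 28.85
tcp_pos: [0.4529, 0.2451, 0.1711]
eef_rot: [1.0, 0.031, 0.0, 0.001]
wrist_force: [0.0, -1.0, 0.4]
gripper_width: 0.999
```

```bash
python3 - <<'E'
from h import *
st=bot.read_state(); print(st["tcp_pos"],2*st["eef_rot"],st["clock"],st["gripper_width"])
for c in["wrist","top"]:
    s=viewer.snapshot(c); save(s,f"{c}6.png"); C=cloud(s); P=C.reshape(-1,3);P=P[~np.isnan(P[:,0])]
    N=P[(np.hypot(P[:,0]-.524,P[:,1]-.303)<.085)]
    T=N[(N[:,2]>.08)&(N[:,2]<.095)]; print(c,len(T),cv2.minAreaRect((T[:,:2]*1000).astype(np.float32)))
    T=N[(N[:,2]>.0375)&(N[:,2]<.048)]; print(cv2.minEnclosingCircle((T[:,:2]*1000).astype(np.float32)))
E
```

```text
[0.45291551 0.24511374 0.17109911] [1.99904648e+00 6.17333128e-02 2.93378083e-04 1.44254569e-03] 28.85 0.9988206169667578
wrist 5523 ((523.69091796875, 303.38690185546875), (54.46587371826172, 54.98291778564453), 0.04979921877384186)
((523.9845581054688, 303.5305480957031), 65.09139251708984)
top 472 ((523.3865966796875, 301.9220886230469), (53.3017692565918, 54.56002426147461), 0.8773689270019531)
((522.4816284179688, 301.43310546875), 65.62271881103516)
```

View pics/wrist6.png

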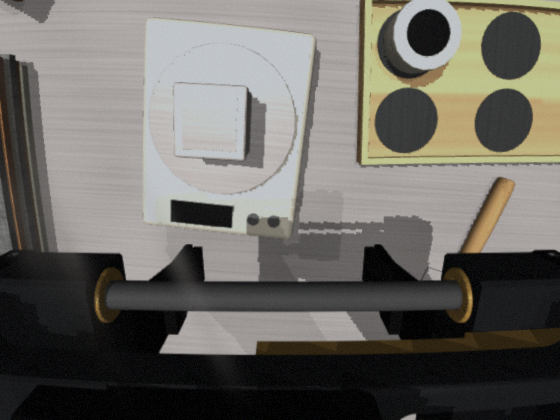

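The tin stands flat in the middle of the pan: tin at (211,120) with the pan around it, off-centre by less than 1 mm. Now the can goes back first.

Request:
servo_tool --plan '[[[-0.004,-0.05,0,0,0,0.01],[-0.008,-0.105,0,0,0,0.02],[-0.012,-0.16,0,0,0,0.032],[-0.016,-0.215,0,0,0,0.032],[-0.02,-0.27,0,0,0,0.032],[-0.024,-0.325,0,0,0,0.032],[-0.028,-0.38,0,0,0,0.032],[-0.032,-0.43,0,0,0,0.032]]]'

```text
clock: 29.95
tcp_pos: [0.4201, -0.1919, 0.1709]
eef_rot: [0.999, 0.044, 0.0, 0.004]
wrist_force: [0.9, 0.6, 1.1]
gripper_width: 1.004
```

Request:
servo_tool --plan '[[[-0.003,-0.05,0,0,0,0],[-0.005,-0.095,0,0,0,0],[-0.005,-0.12,0,0,0,0],[-0.005,-0.121,0,0,0,0],[-0.005,-0.121,0,0,0,0]]]'

```text
clock: 30.58
tcp_pos: [0.4155, -0.3122, 0.1711]
eef_rot: [0.999, 0.044, 0.0, 0.003]
wrist_force: [0.8, -0.2, -0.8]
gripper_width: 1.0
```

```bash
cat > wc.py <<'E'
from h import *
import sys
x,y,z=map(float,sys.argv[1:4])
st=bot.read_state(); print(st["tcp_pos"],2*st["eef_rot"],st["clock"],st["gripper_width"])
s=viewer.snapshot("wrist"); save(s,"wl.png"); P=cloud(s).reshape(-1,3);P=P[~np.isnan(P[:,0])]
T=P[(np.hypot(P[:,0]-x,P[:,1]-y)<.045)&(abs(P[:,2]-z)<.007)]
print(len(T),cv2.minEnclosingCircle((T[:,:2]*1000).astype(np.float32)))
E
python3 wc.py .416 -.306 .104
```

```text
[ 0.41551531 -0.31217966  0.17112512] [1.99801440e+00 8.88309111e-02 2.77128729e-04 6.88967896e-03] 30.575 0.9995550599516
4892 ((415.78436279296875, -306.1207275390625), 30.03160858154297)
```

Request:
servo_tool --plan '[[[0,0.006,-0.01,0.007,0,0],[0,0.006,-0.03,0.007,0,0],[0,0.006,-0.055,0.007,0,0],[0,0.006,-0.08,0.007,0,0],[0,0.006,-0.1,0.007,0,0],[0,0.006,-0.112,0.007,0,0],[0,0.006,-0.115,0.007,0,0],[0,0.006,-0.115,0.007,0,0]]]'

```text
clock: 31.62
tcp_pos: [0.4159, -0.3058, 0.0565]
eef_rot: [0.999, 0.045, 0.001, 0.0]
wrist_force: [-0.4, -0.2, -0.5]
gripper_width: 0.999
```

Request:
servo_tool --plan '[[[0,0,0,0,0,0],[0,0,0,0,0,0],[0,0,0,0,0,0],[0,0,0,0,0,0]]]' --claw -1

```text
clock: 32.12
tcp_pos: [0.416, -0.306, 0.0567]
eef_rot: [0.999, 0.045, 0.001, 0.0]
wrist_force: [0.3, -0.4, 0.3]
gripper_width: 0.686
```

Request:
servo_tool --plan '[[[0,0,0.01,0,0,0],[0,0,0.03,0,0,0],[0,0,0.055,0,0,0],[0,0,0.075,0,0,0],[0.003,0.03,0.075,0,0,0],[0.008,0.075,0.075,0,0,0],[0.02,0.125,0.075,0,0,0],[0.035,0.175,0.075,0,0,0]]]'

```text
clock: 33.12
tcp_pos: [0.4507, -0.1295, 0.1321]
eef_rot: [0.999, 0.044, 0.001, 0.0]
wrist_force: [0.4, -0.4, -4.0]
gripper_width: 0.685
```

Request:
servo_tool --plan '[[[0.018,0.05,0,0,0,0],[0.036,0.1,0,0,0,0],[0.054,0.15,0,0,0,0],[0.07,0.2,0,0,0,0],[0.08,0.24,0,0,0,0],[0.084,0.257,0,0,0,0],[0.085,0.26,0,0,0,0],[0.085,0.26,0,0,0,0]]]'

```text
clock: 34.12
tcp_pos: [0.5356, 0.1288, 0.1319]
eef_rot: [0.999, 0.044, 0.0, 0.001]
wrist_force: [0.4, 0.2, -4.6]
gripper_width: 0.683
```

Request:
servo_tool --plan '[[[0.0007,0.0025,-0.01,0,0,0],[0.0007,0.0025,-0.03,0,0,0],[0.0007,0.0025,-0.05,0,0,0],[0.0007,0.0025,-0.06,0,0,0],[0.0007,0.0025,-0.0645,0,0,0],[0.0007,0.0025,-0.066,0,0,0],[0.0007,0.0025,-0.067,0,0,0],[0.0007,0.0025,-0.067,0,0,0]]]'

```text
clock: 35.12
tcp_pos: [0.5365, 0.1314, 0.0653]
eef_rot: [0.999, 0.044, 0.001, 0.001]
wrist_force: [0.1, -0.3, -3.5]
gripper_width: 0.683
```

Request:
servo_tool --plan '[[[0,0,-0.0008,0,0,0],[0,0,-0.0014,0,0,0],[0,0,-0.0014,0,0,0]]]'

```text
clock: 35.5
tcp_pos: [0.5368, 0.1314, 0.0647]
eef_rot: [0.999, 0.044, 0.001, 0.001]
wrist_force: [-2.1, -1.1, 5.7]
gripper_width: 0.684
```

Request:
servo_tool --plan '[[[0,0,0,0,0,0],[0,0,0,0,0,0],[0,0,0.01,0,0,0],[0,0,0.04,0,0,0],[0,0,0.08,0,0,0],[0,0,0.11,0,0,0],[0,-0.03,0.11,0,0,0],[-0.002,-0.08,0.11,0,0,0]]]' --claw 1

```text
clock: 36.5
tcp_pos: [0.5353, 0.0525, 0.176]
eef_rot: [0.999, 0.046, 0.002, 0.0]
wrist_force: [1.0, -1.0, -0.1]
gripper_width: 1.001
```

Request:
servo_tool --plan '[[[-0.003,-0.05,0,0,0,0],[-0.006,-0.1,0,0,0,0],[-0.009,-0.15,0,0,0,0],[-0.012,-0.2,0,0,0,0],[-0.014,-0.25,0,0,0,0],[-0.016,-0.3,0,0,0,0],[-0.0175,-0.34,0,0,0,0],[-0.0185,-0.356,0,0,0,0]]]'

```text
clock: 37.5
tcp_pos: [0.5161, -0.3063, 0.1765]
eef_rot: [0.999, 0.044, 0.002, 0.001]
wrist_force: [0.9, 0.5, 0.5]
gripper_width: 0.999
```

```bash
python3 wc.py .516 -.309 .118
python3 - <<'E'
from h import *
s=viewer.snapshot("top"); save(s,"t7.png");P=cloud(s).reshape(-1,3);P=P[~np.isnan(P[:,0])]
T=P[(np.hypot(P[:,0]-.5346,P[:,1]-.13)<.045)&(P[:,2]>.106)&(P[:,2]<.118)]; print("can(top0 534.6 129.6)",len(T),cv2.minEnclosingCircle((T[:,:2]*1000).astype(np.float32)))
E
```

```text
[ 0.51605845 -0.30630697  0.17650823] [1.99806120e+00 8.79188410e-02 4.40585264e-03 1.51884248e-03] 37.5 0.9985247168246908
5183 ((516.61572265625, -308.947265625), 31.379629135131836)
can(top0 534.6 129.6) 572 ((535.3417358398438, 129.5514678955078), 29.84685516357422)
```

Request:
servo_tool --plan '[[[0.0005,-0.0025,-0.01,0,0.004,0],[0.0005,-0.0025,-0.03,0,0.004,0],[0.0005,-0.0025,-0.055,0,0.004,0],[0.0005,-0.0025,-0.08,0,0.004,0],[0.0005,-0.0025,-0.1,0,0.004,0],[0.0005,-0.0025,-0.112,0,0.004,0],[0.0005,-0.0025,-0.116,0,0.004,0],[0.0005,-0.0025,-0.116,0,0.004,0]]]'

```text
clock: 38.6
tcp_pos: [0.5172, -0.3072, 0.0605]
eef_rot: [0.999, 0.045, 0.0, 0.0]
wrist_force: [0.4, 0.2, 1.0]
gripper_width: 1.001
```

Request:
servo_tool --plan '[[[0,0,0,0,0,0],[0,0,0,0,0,0],[0,0,0,0,0,0],[0,0,0,0,0,0]]]' --claw -1

```text
clock: 39.1
tcp_pos: [0.5175, -0.3081, 0.0611]
eef_rot: [0.999, 0.044, 0.001, 0.001]
wrist_force: [0.4, -2.8, 2.5]
gripper_width: 0.725
```

Request:
servo_tool --plan '[[[0,0,0.01,0,0,0],[0,0,0.03,0,0,0],[0,0,0.055,0,0,0],[0,0,0.075,0,0,0],[0.002,0.03,0.075,0,0,0],[0.006,0.075,0.075,0,0,0],[0.01,0.12,0.075,0,0,0],[0.014,0.165,0.075,0,0,0]]]'

```text
clock: 40.1
tcp_pos: [0.5308, -0.1413, 0.136]
eef_rot: [0.999, 0.044, 0.0, 0.001]
wrist_force: [1.3, -0.4, -4.8]
gripper_width: 0.724
```

Request:
servo_tool --plan '[[[0.005,0.05,0,0,0,0],[0.01,0.1,0,0,0,0],[0.013,0.14,0,0,0,0],[0.015,0.165,0,0,0,0],[0.015,0.174,0,0,0,0],[0.015,0.174,0,0,0,0],[0.015,0.174,-0.01,0,0,0],[0.015,0.174,-0.025,0,0,0]]]'

```text
clock: 41.1
tcp_pos: [0.5459, 0.0314, 0.1102]
eef_rot: [0.999, 0.043, 0.0, 0.001]
wrist_force: [0.0, -1.0, -4.2]
gripper_width: 0.725
```

Request:
servo_tool --plan '[[[0.0003,0.0003,-0.015,0,0,0],[0.0003,0.0003,-0.028,0,0,0],[0.0003,0.0003,-0.036,0,0,0],[0.0003,0.0003,-0.039,0,0,0],[0.0003,0.0003,-0.0405,0,0,0],[0.0003,0.0003,-0.0413,0,0,0],[0.0003,0.0003,-0.0413,0,0,0]]]'

```text
clock: 41.98
tcp_pos: [0.5464, 0.0317, 0.0692]
eef_rot: [0.999, 0.043, 0.001, 0.001]
wrist_force: [0.1, -0.8, -4.6]
gripper_width: 0.724
```

Request:
servo_tool --plan '[[[0,0,-0.0008,0,0,0],[0,0,-0.0015,0,0,0],[0,0,-0.0015,0,0,0]]]'

```text
clock: 42.35
tcp_pos: [0.5468, 0.0317, 0.0691]
eef_rot: [0.999, 0.043, 0.001, 0.001]
wrist_force: [-3.9, -1.9, 9.0]
gripper_width: 0.728
```

Request:
servo_tool --plan '[[[0,0,0,0,0,0],[0,0,0,0,0,0],[0,0,0.01,0,0,0],[0,0,0.04,0,0,0],[0,0,0.08,0,0,0],[0,0,0.12,0,0,0],[0.004,-0.02,0.145,0,0,0],[0.013,-0.065,0.145,0,0,0]]]' --claw 1

```text
clock: 43.35
tcp_pos: [0.5614, -0.0315, 0.2177]
eef_rot: [0.999, 0.046, 0.004, 0.001]
wrist_force: [0.3, -0.7, 0.0]
gripper_width: 0.998
```

Request:
servo_tool --plan '[[[0.01,-0.05,0,0,0,0],[0.02,-0.1,0,0,0,0],[0.03,-0.15,0,0,0,0],[0.04,-0.2,0,0,0,0],[0.05,-0.25,0,0,0,0],[0.055,-0.28,0,0,0,0],[0.056,-0.284,0,0,0,0],[0.056,-0.284,0,0,0,0]]]'

```text
clock: 44.35
tcp_pos: [0.6177, -0.3146, 0.2179]
eef_rot: [0.999, 0.046, 0.004, 0.001]
wrist_force: [-0.4, -0.0, -0.3]
gripper_width: 0.998
```

```bash
python3 wc.py .615 -.316 .152
python3 - <<'E'
from h import *
s=viewer.snapshot("top"); save(s,"t8.png");P=cloud(s).reshape(-1,3);P=P[~np.isnan(P[:,0])]
for n,xy,a,b in[("can 534.6 129.6",(.5346,.13),.106,.118),("jar 543.9 30.5",(.544,.031),.119,.135)]:
    T=P[(np.hypot(P[:,0]-xy[0],P[:,1]-xy[1])<.042)&(P[:,2]>a)&(P[:,2]<b)]; print(n,len(T),cv2.minEnclosingCircle((T[:,:2]*1000).astype(np.float32)))
E
```

```text
[ 0.61769603 -0.31461921  0.21791961] [1.99786948e+00 9.19209094e-02 8.16892358e-03 1.17282438e-03] 44.35 0.9978329150266725
993 ((615.4771728515625, -316.3674011230469), 13.047670364379883)
can 534.6 129.6 567 ((535.2706909179688, 128.6813507080078), 30.19683837890625)
jar 543.9 30.5 651 ((543.774169921875, 30.405872344970703), 30.36274528503418)
```

View pics/wl.png

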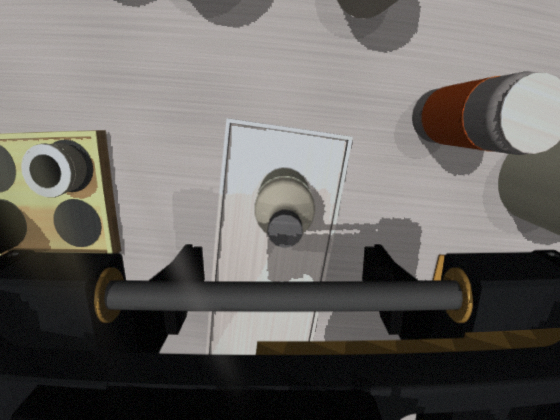

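The wrist view shows the bottle upright on the tray, cap at (284,226) between the fingers. The jar and can are back within about 1 mm. Now the cap grip.

Request:
servo_tool --plan '[[[-0.002,-0.0017,-0.015,0,0.008,0],[-0.002,-0.0017,-0.035,0,0.008,0],[-0.002,-0.0017,-0.055,0,0.008,0],[-0.002,-0.0017,-0.075,0,0.008,0],[-0.002,-0.0017,-0.085,0,0.008,0],[-0.002,-0.0017,-0.0875,0,0.008,0],[-0.002,-0.0017,-0.0875,0,0.008,0]]]' --claw 0

```text
clock: 45.32
tcp_pos: [0.6162, -0.3155, 0.1311]
eef_rot: [0.999, 0.047, 0.001, 0.001]
wrist_force: [-0.2, 0.7, 0.3]
gripper_width: 0.502
```

Request:
servo_tool --plan '[[[0,0,0,0,0,0],[0,0,0,0,0,0],[0,0,0,0,0,0],[0,0,0,0,0,0],[0,0,0,0,0,0]]]' --claw -1

```text
clock: 45.95
tcp_pos: [0.6165, -0.3158, 0.1316]
eef_rot: [0.999, 0.047, 0.001, 0.001]
wrist_force: [-0.2, -1.1, 3.3]
gripper_width: 0.294
```

Request:
servo_tool --plan '[[[0,0,0.01,0,0,0],[0,0,0.025,0,0,0],[0,0,0.045,0,0,0],[0,0,0.06,0,0,0],[-0.004,0.015,0.06,0,0,0],[-0.012,0.045,0.06,0,0,0],[-0.02,0.08,0.06,0,0,0],[-0.029,0.115,0.06,0,0,0]]]'

```text
clock: 46.95
tcp_pos: [0.5865, -0.1983, 0.1909]
eef_rot: [0.999, 0.047, 0.0, 0.0]
wrist_force: [1.0, 0.3, -2.6]
gripper_width: 0.29
```

Request:
servo_tool --plan '[[[-0.009,0.035,0,0,0,0],[-0.018,0.07,0,0,0,0],[-0.026,0.1,0,0,0,0],[-0.031,0.122,0,0,0,0],[-0.0325,0.131,0,0,0,0],[-0.0325,0.132,0,0,0,0],[-0.0325,0.132,0,0,0,0],[-0.0325,0.132,0,0,0,0]]]'

```text
clock: 47.95
tcp_pos: [0.554, -0.0673, 0.1907]
eef_rot: [0.999, 0.046, 0.0, 0.001]
wrist_force: [0.1, 0.5, -2.4]
gripper_width: 0.292
```

Request:
servo_tool --plan '[[[0.0007,-0.0005,-0.012,0,0,0],[0.0007,-0.0005,-0.028,0,0,0],[0.0007,-0.0005,-0.04,0,0,0],[0.0007,-0.0005,-0.046,0,0,0],[0.0007,-0.0005,-0.049,0,0,0],[0.0007,-0.0005,-0.0505,0,0,0],[0.0007,-0.0005,-0.0513,0,0,0],[0.0007,-0.0005,-0.0513,0,0,0]]]'

```text
clock: 48.95
tcp_pos: [0.5549, -0.0678, 0.1397]
eef_rot: [0.999, 0.046, 0.001, 0.001]
wrist_force: [0.5, 0.7, -2.4]
gripper_width: 0.292
```

Request:
servo_tool --plan '[[[0,0,-0.0008,0,0,0],[0,0,-0.0015,0,0,0],[0,0,-0.0015,0,0,0]]]'

```text
clock: 49.32
tcp_pos: [0.5557, -0.0679, 0.1395]
eef_rot: [0.999, 0.046, 0.002, 0.001]
wrist_force: [-1.2, 0.0, 6.0]
gripper_width: 0.295
```

Request:
servo_tool --plan '[[[0,0,0,0,0,0],[0,0,0,0,0,0],[0,0,0,0,0,0],[0,0,0.02,0,0,0],[0,0,0.05,0,0,0],[0,0,0.08,0,0,0],[-0.01,-0.04,0.09,0,0,0],[-0.03,-0.09,0.09,0,0,0]]]' --claw 0.2

```text
clock: 50.32
tcp_pos: [0.5265, -0.1579, 0.2305]
eef_rot: [0.999, 0.048, 0.003, 0.001]
wrist_force: [0.4, -1.5, -0.3]
gripper_width: 0.6
```

Request:
servo_tool --plan '[[[-0.02,-0.05,0,0,0,0],[-0.04,-0.1,0,0,0,0],[-0.05,-0.15,0,0,0,0],[-0.05,-0.18,0,0,0,0],[-0.05,-0.18,0,0,0,0],[-0.05,-0.18,0,0,0,0]]]'

```text
clock: 51.08
tcp_pos: [0.4768, -0.3368, 0.2303]
eef_rot: [0.999, 0.048, 0.003, 0.0]
wrist_force: [0.1, 0.6, -0.6]
gripper_width: 0.601
```

```bash
python3 fit.py | grep -E "==|^(bottle|jar|can|tin|pot|caddy|res)"; python3 - <<'E'
from h import *
s=viewer.snapshot("scene"); save(s,"s9.png"); st=bot.read_state(); print(st["tcp_pos"],st["clock"],st["wrist_force"])
E
```

```text
== top
bottle 132 [552.5 -68.7] 13.0 bbox mid [552.5 -68.7] 
jar 651 [543.7  30.4] 30.4 bbox mid [542.9  30.6] 
can 566 [535.3 129.7] 29.9 bbox mid [535.3 129.6] 
[ 0.4770485  -0.33641307  0.2304924 ] 51.175 [ 0.07301137  0.84665255 -0.27790342]Traceback (most recent call last):
  File "fit.py", line 14, in <module>
    print(n,len(T),cc,r,"bbox mid",np.round((T.min(0)+T.max(0))[:2]*500,1), cv2.minAreaRect((T[:,:2]*1000).astype(np.float32)) if n=="tin" else "")
                                             ~~~~~^^^
    return umr_minimum(a, axis, None, out, keepdims, initial, where)
ValueError: zero-size array to reduction operation minimum which has no identity
```

View pics/s9.png

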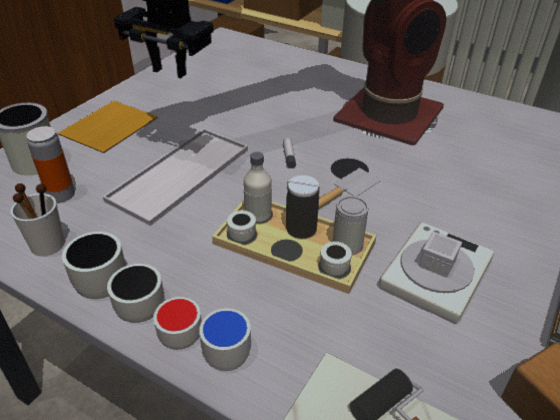

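The final scene view shows bottle (257,190), jar (303,207) and can (350,225) upright in their own places. The tin is on the pan (440,253), the pots are untouched, the tray is empty, and the arm is clear. Handing in.

```bash
python3 -c "
from station import bot
print(bot.sign_off())"
```

```text
the job is handed in; nothing more can be done
None
```

The job is done and handed in at about 51 s of the 144 s. I moved the bottle, jar and can to the tray, then set the tin on the scale pan. After that I put the can, jar and bottle back in their own places.

**Last checks**
- **Containers:** in the top camera, each is back within about 1 mm of where it stood at the start. All three look upright in the final scene picture.
- **Tin:** it stands flat and released. It was within 1 mm of the pan's centre by the wrist camera just after placing; the top camera, up to about 2 mm off, read about 1 mm.
- **Pots and tray:** both pots look unmoved in the final picture, and the tray is empty.
- **Arm:** it is clear of everything with the gripper empty. The highest wrist reading I saw was about 10 N.

**Check not completed:** my last script stopped at the tin's old, now empty, place in the caddy. I therefore did not measure the pots again and only judged them by eye.

**Choice of grip:** I lifted the bottle by its cap, because gripping its straight part from above would have pushed the gripper body onto the cap.

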